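Show a cell to the inspection camera by way of the swivel mirror

ROBOT

A 7-joint arm with a two-finger parallel gripper is mounted at the origin on a cart in front of the work surface, level with it; the furniture and walls round the work are solid. World frame = base frame: x ahead of the robot, y to its left, z up, the work surface at z = 0. Lengths are in m, angles in rad, forces in N, time in s.
With the tool pointing down it reaches from about 0.425 to 1.025 m from the base axis. Payload 9.4 kg.
Tool frame: the origin (TCP) lies at the very end of the fingers, on their centre line; the grasp point (between the pads) lies 19 mm behind it; z points along the fingers, y is the line along which they close (so a half turn about z gives the same grasp; the last joint's range is limited). The gripper opens to 93 mm and grips with 3 to 60 N. Pads are 15 mm wide; open, the fingers measure 128 mm over their backs; the gripper's body (75 mm by 188 mm) begins 65 mm behind the grasp point.
Start: joints at [1.085, 0.599, -0.003, 1.599, 0.002, 0.943, -0.08], TCP at [0.288, -0.665, 0.219] pointing down, gripper open.
Joint ranges: [-2.57, 2.57], [-0.35, 1.97], [-1.29, 1.29], [0.11, 2.56], [-1.05, 4.19], [0.11, 1.86], [-2.63, 2.63]. Speed limits (rad/s): [2.22, 2.22, 3.01, 3.01, 3.14, 3.14, 3.14].

INTERFACE

Orientations are given as a 3x3 rotation matrix whose columns are the frame's x, y, z axes.
In Python, from cell import robot, cams, close_job gives the robot as it stands.
- The arm moves only by the shell command python3 -m creep 'ROWS'. ROWS is JSON, a list of rows, each an object with "slide": the shift along the tool's x, y, z in mm, a list of three; "rot": the turn, a rotation vector about the tool's x, y, z in degrees, a list of three; "grip": the finger opening in mm, from 0 to 93. In form: [{"slide": [dx, dy, dz], "rot": [rx, ry, rz], "grip": grip}, ...]. A call has 1 to 12 rows; each row shifts and turns the commanded pose from where the row before left it, along the tool's axes as they then stand; what a row does not reach is not made up. A row lasts 1/10 s, in which the tool goes at most 50 mm and 8.59 degrees, less where a joint would pass 70% of its speed; a pose out of reach is approached as far as the arm can. A call is refused whole if a number of a shift passes 50 or a number of a turn 8.59, either way. A call with a gripper value outside its range is refused whole. The fingers move at their own pace and stop on an object; the grip force is fixed at half the most. Time passes only in rows, so rows that do not move let the fingers close. It gives the time, the measured TCP pose, the force, the opening and the grip force at its end, in the units of the state.
- robot.state(): the state, without advancing time (a new reading comes with each control period).
- cams.read_camera(name): name is "scene" or "side" or "wrist"; returns a dict with "image" (420x560x3 uint8, blue, green, red), "range_z" (420x560 float32, m along the optical axis (not along the pixel's ray), 0 where there is no reading), "fovy" (degrees; the focal length in pixels is half the picture's height over the tangent of half this angle, whatever the lens; pixels are square), "cx", "cy" (the principal point, pixels), "R" (3x3) and "t" (3): a world point X has camera coordinates R X + t. Camera axes: x right, y down, z forward; pixel columns grow to the right and rows downward; lengths in m; the calibration is good to about 2 mm. A picture is of the moment at which its call begins.
- close_job(): hands the job in; it is judged then, once.
The state is a dict: "time": time; "joint_positions": joint angles; "qvel": joint speeds; "joint_torque": joint torques, N m; "tool_pos": TCP position; "orientation": TCP orientation; "contact_force": force on the tool from outside, world axes, zero at the start; "wrist_torque": the same for the moment, N m; "gripper_width": finger opening in m; "finger_force": force on a finger pad.
Only numpy, scipy, OpenCV 4.12 (cv2) and the standard library are available. Lean on these libraries where they do the work, as an engineer would, in place of code of your own. Each camera call takes 0.05 s, during which the arm holds its last target. There are 200 camera calls.

TASK

Stand the loose black cell upright in the small metal holder cup and let go of it. Then take the grip bar on top of the sprung swivel mirror and turn the mirror until the inspection camera, looking at the middle of the mirror, sees the cell there centred. Finish while holding the mirror at that angle (let go and it springs back); do not disturb the other things on the table.

Things in the scene. Friction and masses are not known exactly. Their poses are not given: they have to be found in the camera images.
- cell: Loose black cylindrical cell, 26 mm across, 71 mm tall, about 0.09 kg, standing upright on the table to the left of the mirror station. Origin: centre of its underside, z up along its axis. Not one of the rows in the rack.
- cup: Fixed aluminium holder cup for one cell: round foot 60 mm across and 4 mm high, straight round bore 30 mm across whose floor is 6 mm above the table, flaring out over the top 7 mm to 38 mm at the rim, rim 28 mm above the table and 45 mm across outside. It stands 120 to 200 mm from the mirror's axis. Origin: centre of its underside on the table.
- station: Fixed inspection station. Origin: on the table under the mirror's vertical turning axis, z up. A round aluminium foot (72 mm across, 24 mm high) carries the mirror; a flat bar 30 mm wide runs from it to a grey box camera 44 mm wide whose top is 77 mm above the table and whose lens looks level at the mirror's axis.
- lens (a point): Front of the camera's lens, 170 mm from the mirror's axis, 55 mm above the table. The camera looks from here straight at the mirror's axis.
- mirror (a joint): Turn of the mirror about its vertical axis, rad, anticlockwise seen from above, 0 at the rest stop to 1.3. A spring pulls it back to 0 (about 0.03 N m at 0, 0.08 N m more per rad).
- mirror_grip (a point): Point on the mirror's turning axis in the grip bar on top, 110 mm above the table. Bar 12 mm thick (x), 44 mm long (y), 92 to 122 mm above the table. The point's x axis is level: the normal out of the reflecting face, in which the turning axis lies; grip the bar across x. Mirror frame below: 56 mm wide, 52 mm tall, middle about 55 mm above the table; its black back does not reflect.
- sight (a point): What the camera is looking at: the camera's line of sight after reflection in the mirror. Origin on the mirror's axis 55 mm above the table, x axis level along the reflected line of sight away from the mirror. It turns by twice the mirror's turn. Nothing visible marks it: it follows by the law of reflection.
- screw_tin: Bystander, loose: round plain metal tin of screws, 66 mm across, 24 mm high. Origin: centre of its underside.
- tape_roll: Bystander, loose: small roll of black tape lying flat, 55 mm across, 19 mm high. Origin: centre of its underside.
- marker_pen: Bystander, loose: marker pen lying down, 135 mm long, 17 mm thick. Origin: centre of its underside.
- cassette: Bystander, loose: white label-tape cassette lying flat, 46 x 62 x 18 mm. Origin: centre of its underside.
There are look-alikes about, which are no part of the job. Leave any blue look-alike of the cell alone. What is shaped like the cup but turquoise is not meant.

How it is judged:
By the outcome, as a careful person would: the job done as asked, in the order asked, and still so for the second after the job is handed in, while the arm keeps its last pose, push and grip.
It also fails if it takes over 48 s, if anything falls off the work surface, if the arm or the gripper's body presses on something with over 40 N, if the wrist force passes 120 N, or if a joint passes its speed limit or range.

## Working session

There is one attempt and no reset: what is moved stays moved. The work goes in short steps, Python scripts to look and compute and a shell command to move; the robot and the scene stay as the last step left them, time stands still between calls to the robot, and variables do not carry over. Pictures are saved under pics/ and viewed, at most 10 in all, crops included, and the job is handed in when it is done.

```bash
mkdir -p pics; ls
python3 - <<'E'
from cell import robot,cams
import cv2,numpy as np
s=robot.state();print(s['time'],s['tool_pos'],s['orientation'],s['gripper_width'])
for n in("scene","side"):
    c=cams.read_camera(n);cv2.imwrite(f"pics/{n}0.png",c["image"]);np.savez(f"{n}0.npz",**c)
    print(n,c["fovy"],c["cx"],c["cy"],c["R"],c["t"],-c["R"].T@c["t"])
E
```

```text
pics
0.0 [ 0.28798854 -0.66482458  0.21776791] [[ 9.17571888e-01  3.97569225e-01 -7.35645199e-04]
 [ 3.97569882e-01 -9.17570906e-01  1.34986820e-03]
 [-1.38340578e-04 -1.53107149e-03 -9.99998818e-01]] 0.09282110642830628
scene 44.52541789937947 271.58872128950543 201.83367722387374 [[ 0.44299869 -0.89639101 -0.01534002]
 [-0.55776102 -0.2621702  -0.78750837]
 [ 0.70189372  0.35742125 -0.61611302]] [-0.2293122   0.37177815  1.12118979] [-0.47800771 -0.50882129  0.98004038]
side 56.02635623331765 282.2386955569945 212.32461670716054 [[-0.99697784 -0.07551991 -0.01821916]
 [-0.01812608  0.45417934 -0.89072587]
 [ 0.07554231 -0.88770371 -0.45417561]] [0.49536626 0.09511098 1.01377775] [0.41901007 0.89414684 0.5541761 ]
```

View pics/scene0.png

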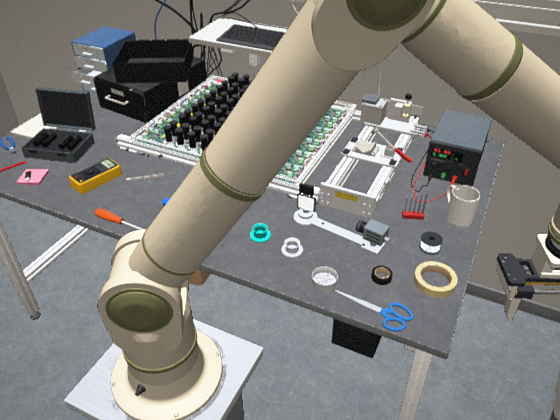

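View pics/side0.png

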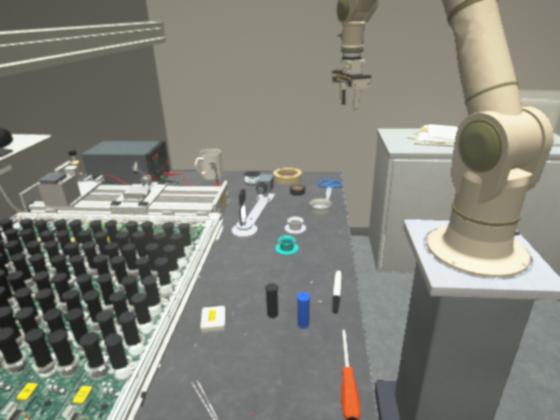

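The scene picture shows the aluminium cup at (292,247), the turquoise one at (260,232), the mirror foot at (306,214) and the box camera at (375,232). The side picture shows the black cell at (272,300), the blue one at (303,310), the cup at (295,226), the mirror at (243,215) and the marker at (337,290).

```bash
cat > h.py <<'E'
import numpy as np,cv2
def f(c): return 210/np.tan(np.radians(float(c["fovy"]))/2)
def ray(c,u,v,z):
    d=c["R"].T@np.array([(u-c["cx"])/f(c),(v-c["cy"])/f(c),1]);o=-c["R"].T@c["t"]
    return o+d*(z-o[2])/d[2]
def proj(c,X):
    p=c["R"]@np.array(X)+c["t"];return p[:2]/p[2]*f(c)+[c["cx"],c["cy"]]
def pts(c):
    v,u=np.mgrid[:420,:560];z=c["range_z"]
    P=np.stack([(u-c["cx"])/f(c)*z,(v-c["cy"])/f(c)*z,z],-1)
    W=(P-c["t"])@c["R"];W[z==0]=np.nan;return W
E
python3 - <<'E'
from h import *
S=np.load("side0.npz");C=np.load("scene0.npz")
W=pts(S)
for n,(u0,v0,u1,v1) in dict(cell=(260,275,284,325),blue=(292,285,315,335)).items():
    w=W[v0:v1,u0:u1].reshape(-1,3);w=w[(w[:,2]>.02)&(w[:,2]<.09)]
    t=w[w[:,2]>.064];print(n,len(w),np.nanmax(w[:,2]),np.median(t,0),t.min(0),t.max(0))
for n,c,u,v,z in [("cup",C,292,241,.028),("cup",S,295,220,.028),("foot",C,306,217,.024),("foot",S,244,229,.024),("cam",C,375,222,.077),("cam",S,264,178,.077),("cell",S,272,287,.071),("grip",C,306,187,.12),("marker",S,337,290,.01),("turq",S,287,240,.028)]:
    print(n,ray(c,u,v,z).round(3),W[v,u].round(3) if c is S else '')
a=cv2.resize(C["image"][170:260,240:400],None,fx=5,fy=5,interpolation=cv2.INTER_CUBIC)
b=cv2.resize(S["image"][165:255,215:320],None,fx=6,fy=6,interpolation=cv2.INTER_CUBIC)
cv2.imwrite("pics/c1.png",a);cv2.imwrite("pics/c2.png",b)
E
```

```text
cell 308 0.07308621886065197 [0.4958633 0.2767506 0.0712223] [0.48463079 0.26003109 0.06401654] [0.50736095 0.28673978 0.07308622]
blue 335 0.07359305041750044 [0.43241891 0.30202759 0.07102695] [0.42012047 0.28782247 0.0641076 ] [0.44481251 0.31187236 0.07359305]
cup [ 0.474 -0.084  0.028] 
cup [ 0.467 -0.088  0.028] [ 0.468 -0.101  0.021]
foot [ 0.59  -0.077  0.024] 
foot [ 0.604 -0.038  0.024] [ 0.606 -0.045  0.02 ]
cam [ 0.59  -0.278  0.077] 
cam [ 0.575 -0.278  0.077] [ 0.575 -0.277  0.078]
cell [0.495 0.273 0.071] [0.495 0.273 0.071]
grip [ 0.604 -0.068  0.12 ] 
marker [0.362 0.198 0.01 ] [0.363 0.206 0.017]
turq [0.482 0.022 0.028] [0.483 0.008 0.019]
```

View pics/c1.png

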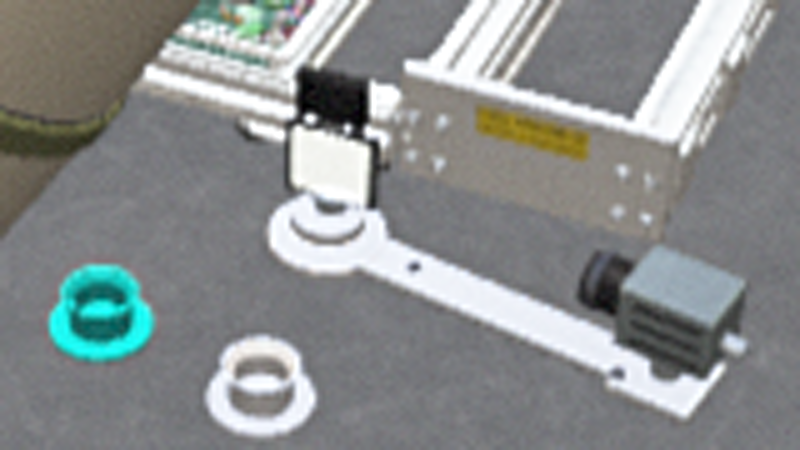

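View pics/c2.png

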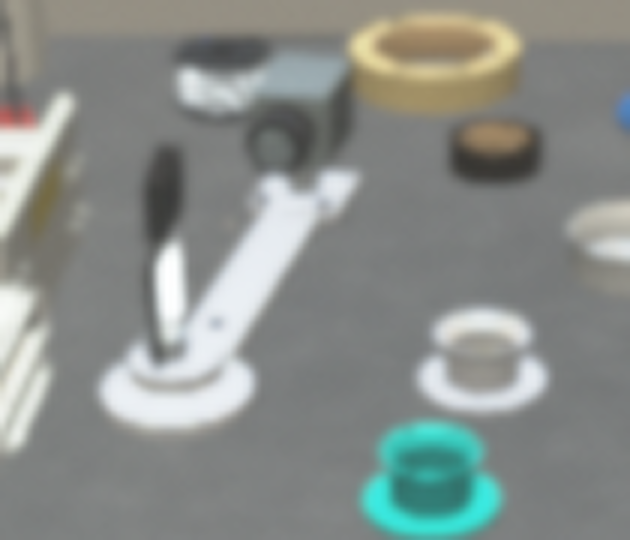

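The crops confirm the aluminium cup, the turquoise decoy, the mirror with its face towards the robot, and the box camera with its lens facing the mirror. I'll move over the cup and mirror area and look with the wrist camera.

```bash
python3 -m creep '[{"slide":[28,-34,-4],"rot":[0,0,0],"grip":60},{"slide":[28,-34,-4],"rot":[0,0,0],"grip":60},{"slide":[28,-34,-4],"rot":[0,0,0],"grip":60},{"slide":[28,-34,-4],"rot":[0,0,0],"grip":60},{"slide":[28,-34,-4],"rot":[0,0,0],"grip":60},{"slide":[28,-34,-4],"rot":[0,0,0],"grip":60},{"slide":[28,-34,-4],"rot":[0,0,-8],"grip":60},{"slide":[30,-30,-4],"rot":[0,0,-8],"grip":60},{"slide":[30,-26,-4],"rot":[0,0,-8],"grip":60},{"slide":[30,-20,-4],"rot":[0,0,-8],"grip":60},{"slide":[30,-15,-4],"rot":[0,0,-8],"grip":60},{"slide":[30,-10,-4],"rot":[0,0,-8],"grip":60}]'
python3 -m creep '[{"slide":[0,0,0],"rot":[0,0,-8],"grip":60},{"slide":[0,0,0],"rot":[0,0,-8],"grip":60},{"slide":[0,0,0],"rot":[0,0,-8],"grip":60},{"slide":[0,0,0],"rot":[0,0,-8],"grip":60},{"slide":[0,0,0],"rot":[0,0,-8],"grip":60},{"slide":[0,0,0],"rot":[0,0,-8],"grip":60}]'
python3 - <<'E'
from cell import robot,cams
from h import *
s=robot.state();print(s['time'],s['tool_pos'],s['orientation'].round(3) if hasattr(s['orientation'],'round') else s['orientation'],s['joint_positions'])
c=cams.read_camera("wrist");cv2.imwrite("pics/w1.png",c["image"]);np.savez("w1.npz",**c);print(-c["R"].T@c["t"],c["R"],c["fovy"])
E
```

```text
time: 1.3
tool_pos: [0.4046, -0.1868, 0.2667]
orientation: [[0.312, 0.95, -0.0], [0.95, -0.312, -0.0], [-0.0, -0.0, -1.0]]
contact_force: [0.5, -0.8, -0.4]
gripper_width: 0.0599
finger_force: 0.0
time: 1.9
tool_pos: [0.4045, -0.1884, 0.2664]
orientation: [[-0.496, 0.868, -0.0], [0.868, 0.496, 0.0], [0.0, -0.0, -1.0]]
contact_force: [-0.1, 1.6, 0.1]
gripper_width: 0.0599
finger_force: 0.0
1.9 [ 0.40453556 -0.18840303  0.26644897] [[-0.496  0.868 -0.   ]
 [ 0.868  0.496  0.   ]
 [ 0.    -0.    -1.   ]] [ 0.69661487  0.22993834 -0.46761679  2.13092671  0.14229851  0.81022455
  0.66046653]
[ 0.37081482 -0.13124828  0.43331923] [[ 8.68477062e-01  4.95729294e-01 -2.42101647e-04]
 [ 4.81499416e-01 -8.43431107e-01  2.38290328e-01]
 [ 1.17923300e-01 -2.07066256e-01 -9.71193936e-01]] 63.750428748600406
```

View pics/w1.png

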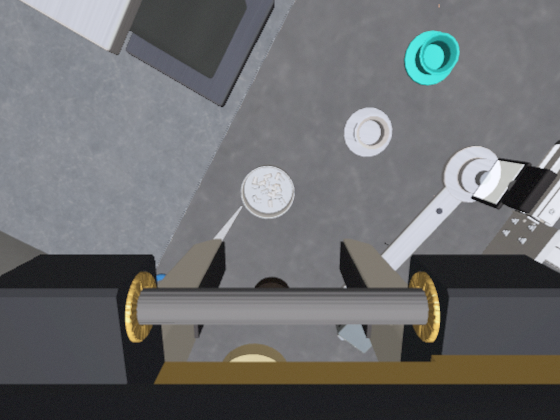

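The wrist view shows the cup at (368,132), the mirror at (505,183) on its foot at (473,175), and the turquoise decoy at (432,57). Now I go to the cell.

```bash
python3 -m creep '[{"slide":[29.6,25.7,0],"rot":[0,0,0],"grip":60},{"slide":[29.6,25.7,0],"rot":[0,0,0],"grip":60},{"slide":[29.6,25.7,0],"rot":[0,0,0],"grip":60},{"slide":[29.6,25.7,0],"rot":[0,0,0],"grip":60},{"slide":[29.6,25.7,0],"rot":[0,0,0],"grip":60},{"slide":[29.6,25.7,0],"rot":[0,0,0],"grip":60},{"slide":[29.6,25.7,0],"rot":[0,0,0],"grip":60},{"slide":[29.6,25.7,0],"rot":[0,0,0],"grip":60},{"slide":[29.6,25.7,0],"rot":[0,0,0],"grip":60},{"slide":[29.6,25.7,0],"rot":[0,0,0],"grip":60},{"slide":[29.6,25.7,0],"rot":[0,0,0],"grip":60},{"slide":[29.6,25.7,0],"rot":[0,0,0],"grip":60}]'
python3 -m creep '[{"slide":[0,0,30],"rot":[0,0,0],"grip":60},{"slide":[0,0,40],"rot":[0,0,0],"grip":60},{"slide":[0,0,35],"rot":[0,0,0],"grip":60},{"slide":[0,0,0],"rot":[0,0,0],"grip":60}]'
python3 - <<'E'
from cell import robot,cams
from h import *
s=robot.state();R=np.array(s['orientation']);p=s['tool_pos'];print(s['time'],p)
c=cams.read_camera("wrist");cv2.imwrite("pics/w2.png",c["image"])
W=pts(c);m=(W[...,2]>.064)&(W[...,2]<.078)&(np.hypot(W[...,0]-.4955,W[...,1]-.2735)<.03)
t=W[m];print(len(t),t.min(0),t.max(0),np.median(t,0))
ce=(t.min(0)+t.max(0))/2
(u,v),r=cv2.minEnclosingCircle(np.argwhere(m)[:,::-1].astype(np.float32));q=ray(c,u,v,.071);print(u,v,r,q)
print("slide",R.T@(np.array([q[0],q[1],.031])-p)*1e3)
E
```

```text
time: 3.15
tool_pos: [0.4989, 0.2739, 0.2663]
orientation: [[-0.489, 0.873, -0.0], [0.873, 0.489, -0.001], [-0.0, -0.001, -1.0]]
contact_force: [0.1, -0.5, 0.3]
gripper_width: 0.0597
finger_force: 0.0
time: 3.55
tool_pos: [0.4967, 0.2708, 0.1577]
orientation: [[-0.49, 0.872, -0.007], [0.872, 0.49, -0.004], [-0.0, -0.008, -1.0]]
contact_force: [0.0, 0.2, -0.4]
gripper_width: 0.0599
finger_force: 0.0
3.55 [0.49670344 0.27082977 0.15766584]
837 [0.48282977 0.26155292 0.06774291] [0.50810499 0.286975   0.07341355] [0.49527475 0.27459198 0.07124987]
285.0 209.09524536132812 16.343420028686523 [0.4953211  0.27449379 0.071     ]
slide [  3.91326165   1.55733868 126.65635285]
```

Cell at (0.4953, 0.2745), with its top at 0.071 and diameter about 25 mm, agrees with the side view. Grasp.

```bash
python3 -m creep '[{"slide":[4,1.5,30],"rot":[0,0,0],"grip":60},{"slide":[0,0,36],"rot":[0,0,0],"grip":60},{"slide":[0,0,36],"rot":[0,0,0],"grip":60},{"slide":[0,0,24],"rot":[0,0,0],"grip":60},{"slide":[0,0,0],"rot":[0,0,0],"grip":60},{"slide":[0,0,0],"rot":[0,0,0],"grip":20},{"slide":[0,0,0],"rot":[0,0,0],"grip":20},{"slide":[0,0,0],"rot":[0,0,0],"grip":20},{"slide":[0,0,0],"rot":[0,0,0],"grip":20},{"slide":[0,0,0],"rot":[0,0,0],"grip":20},{"slide":[0,0,0],"rot":[0,0,0],"grip":20}]'
```

```text
time: 4.7
tool_pos: [0.4985, 0.2767, 0.0363]
orientation: [[-0.491, 0.871, 0.001], [0.871, 0.491, 0.0], [-0.0, 0.001, -1.0]]
contact_force: [-0.1, -1.5, 8.0]
gripper_width: 0.025
finger_force: 30.0
```

```bash
python3 -m creep '[{"slide":[0,0,-15],"rot":[0,0,0],"grip":20},{"slide":[0,0,-35],"rot":[0,0,0],"grip":20},{"slide":[0,0,-40],"rot":[0,0,0],"grip":20},{"slide":[0,0,-20],"rot":[0,0,0],"grip":20},{"slide":[0,0,0],"rot":[0,0,0],"grip":20},{"slide":[0,0,0],"rot":[0,0,0],"grip":20}]'
python3 - <<'E'
from cell import robot
from h import *
s=robot.state();R=np.array(s['orientation']);p=np.array(s['tool_pos'])
c=np.load("w1.npz");g=c["image"].astype(int);hsv=cv2.cvtColor(c["image"],cv2.COLOR_BGR2HSV)
W=pts(c)
# cup: rim pixels by depth
m=(np.hypot(W[...,0]-.47,W[...,1]+.087)<.05)
for lo,hi,z in((.022,.034,.028),(.001,.012,.004)):
    mm=m&(W[...,2]>lo)&(W[...,2]<hi)
    if z<.01: mm&=hsv[...,2]>150
    pt=np.argwhere(mm)[:,::-1].astype(np.float32)
    (u,v),r=cv2.minEnclosingCircle(pt);print(z,len(pt),u,v,r,r/f(c)*.42*2,ray(c,u,v,z),W[mm].min(0),W[mm].max(0))
q=(ray(c,368,131,.028))
print(p,R[:,0])
d=np.array([.47,-.087,.11])-p;print("slide",R.T@d*1e3)
E
```

```text
time: 5.3
tool_pos: [0.4983, 0.2763, 0.1456]
orientation: [[-0.491, 0.871, 0.001], [0.871, 0.491, -0.0], [-0.0, 0.0, -1.0]]
contact_force: [0.4, -0.5, -0.9]
gripper_width: 0.0253
finger_force: 30.0
0.028 601 373.0 132.0 19.416587829589844 0.048296443762326696 [ 0.46652143 -0.0845361   0.028     ] [ 0.44474958 -0.1065093   0.0220085 ] [ 0.48794253 -0.06330333  0.03090604]
0.004 1174 367.95001220703125 131.9499969482422 25.456052780151367 0.06331889167641518 [ 0.46671847 -0.08482286  0.004     ] [ 0.43646654 -0.11490822  0.00100284] [ 0.49737601 -0.05542163  0.01061529]
[0.49830871 0.27628744 0.14559102] [-4.90875326e-01  8.71229771e-01 -3.15217194e-04]
slide [-302.59956823 -203.00789741   35.59723591]
```

```bash
python3 -m creep '[{"slide":[-29.9,-20.5,0],"rot":[0,0,0],"grip":20},{"slide":[-29.9,-20.5,0],"rot":[0,0,0],"grip":20},{"slide":[-29.9,-20.5,0],"rot":[0,0,0],"grip":20},{"slide":[-29.9,-20.5,0],"rot":[0,0,0],"grip":20},{"slide":[-29.9,-20.5,0],"rot":[0,0,0],"grip":20},{"slide":[-29.9,-20.5,0],"rot":[0,0,0],"grip":20},{"slide":[-29.9,-20.5,0],"rot":[0,0,0],"grip":20},{"slide":[-29.9,-20.5,0],"rot":[0,0,0],"grip":20},{"slide":[-29.9,-20.5,0],"rot":[0,0,0],"grip":20},{"slide":[-29.9,-20.5,0],"rot":[0,0,0],"grip":20}]'
python3 -m creep '[{"slide":[0,0,0],"rot":[0,0,-7.3],"grip":20},{"slide":[0,0,0],"rot":[0,0,-7.3],"grip":20},{"slide":[0,0,0],"rot":[0,0,-7.3],"grip":20},{"slide":[0,0,0],"rot":[0,0,-7.3],"grip":20},{"slide":[0,0,0],"rot":[0,0,-7.3],"grip":20},{"slide":[0,0,0],"rot":[0,0,0],"grip":20},{"slide":[0,0,0],"rot":[0,0,0],"grip":20}]'
cat > snap.py <<'E'
import sys
from cell import robot,cams
from h import *
n=sys.argv[1]
s=robot.state();c=cams.read_camera("wrist");cv2.imwrite(f"pics/{n}.png",c["image"]);np.savez(f"{n}.npz",P=s['tool_pos'],O=s['orientation'],**c)
E
python3 snap.py w3
python3 - <<'E'
from h import *
c=np.load("w3.npz");W=pts(c);P=c["P"];R=c["O"];print(P,R.round(3))
print("cam",-c["R"].T@c["t"])
for n,lo,hi,z in(("foot",.001,.009,.004),("rim",.022,.034,.028)):
    m=(np.hypot(W[...,0]-.4666,W[...,1]+.0847)<.045)&(W[...,2]>lo)&(W[...,2]<hi)
    if n=="foot": m&=c["image"].min(2)>150
    print(n,m.sum(),W[m].min(0),W[m].max(0))
print("cup px",proj(c,[.4666,-.0847,.028]))
print("slide",R.T@(np.array([.4666,-.0847,P[2]])-P)*1e3)
m=(W[...,2]>.06)&(W[...,2]<.13)&(np.hypot(W[...,0]-P[0],W[...,1]-P[1])<.025);print("held",m.sum(),W[m].min(0),W[m].max(0))
E
```

```text
time: 6.3
tool_pos: [0.4654, -0.0858, 0.1443]
orientation: [[-0.491, 0.871, -0.002], [0.871, 0.491, 0.001], [0.002, -0.002, -1.0]]
contact_force: [1.3, 0.0, -1.2]
gripper_width: 0.0254
finger_force: 30.0
time: 7.0
tool_pos: [0.466, -0.0844, 0.1447]
orientation: [[-0.911, 0.411, -0.002], [0.411, 0.911, 0.001], [0.002, 0.0, -1.0]]
contact_force: [-0.0, 0.1, -0.5]
gripper_width: 0.025
finger_force: 30.0
[ 0.46597204 -0.08441616  0.14467581] [[-0.911  0.411 -0.002]
 [ 0.411  0.911  0.001]
 [ 0.002  0.    -1.   ]]
cam [ 0.40505973 -0.05758678  0.31165616]
foot 1880 [ 0.43651218 -0.11583943  0.0010144 ] [ 0.49549424 -0.05530521  0.0087875 ]
rim 826 [ 0.44443081 -0.1065627   0.02200308] [ 0.48724524 -0.06326308  0.03076579]
cup px [282.56793057 206.62045903]
slide [-6.89133141e-01 -3.89658952e-04 -1.38515197e-03]
held 345 [ 0.45416912 -0.09592535  0.11002395] [ 0.46928314 -0.07292665  0.12997116]
```

View pics/w3.png

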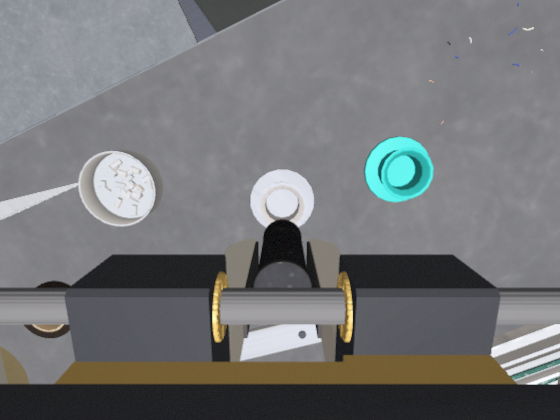

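The held cell, at (282,240) in the picture, lies directly over the cup at (282,202) within about 1 mm. Lower it.

```bash
python3 -m creep '[{"slide":[0,0,20],"rot":[0,0,0],"grip":20},{"slide":[0,0,30],"rot":[0,0,0],"grip":20},{"slide":[0,0,20],"rot":[0,0,0],"grip":20},{"slide":[0,0,10],"rot":[0,0,0],"grip":20},{"slide":[0,0,8],"rot":[0,0,0],"grip":20},{"slide":[0,0,7],"rot":[0,0,0],"grip":20},{"slide":[0,0,0],"rot":[0,0,0],"grip":20}]'
python3 -m creep '[{"slide":[0,0,4],"rot":[0,0,0],"grip":20},{"slide":[0,0,2],"rot":[0,0,0],"grip":20},{"slide":[0,0,0],"rot":[0,0,0],"grip":20},{"slide":[0,0,0],"rot":[0,0,0],"grip":20}]'
```

```text
time: 7.75
tool_pos: [0.4666, -0.0844, 0.0503]
orientation: [[-0.913, 0.408, -0.0], [0.408, 0.913, -0.0], [0.0, -0.0, -1.0]]
contact_force: [-1.0, -0.0, -1.5]
gripper_width: 0.0247
finger_force: 30.0
time: 8.15
tool_pos: [0.4667, -0.0845, 0.0448]
orientation: [[-0.913, 0.408, 0.0], [0.408, 0.913, -0.0], [-0.0, 0.0, -1.0]]
contact_force: [-0.1, 0.3, -0.8]
gripper_width: 0.0251
finger_force: 30.0
```

```bash
python3 -m creep '[{"slide":[0,0,1.5],"rot":[0,0,0],"grip":20},{"slide":[0,0,1],"rot":[0,0,0],"grip":20},{"slide":[0,0,0],"rot":[0,0,0],"grip":20},{"slide":[0,0,0],"rot":[0,0,0],"grip":20}]'
```

```text
time: 8.55
tool_pos: [0.4667, -0.0846, 0.0423]
orientation: [[-0.913, 0.408, 0.0], [0.408, 0.913, -0.0], [-0.0, -0.0, -1.0]]
contact_force: [-0.7, 0.1, 5.0]
gripper_width: 0.025
finger_force: 30.0
```

Floor touched (5 N). Release and rise.

```bash
python3 -m creep '[{"slide":[0,0,0],"rot":[0,0,0],"grip":60},{"slide":[0,0,0],"rot":[0,0,0],"grip":60},{"slide":[0,0,0],"rot":[0,0,0],"grip":60},{"slide":[0,0,-15],"rot":[0,0,0],"grip":60},{"slide":[0,0,-40],"rot":[0,0,0],"grip":60},{"slide":[0,0,-45],"rot":[0,0,0],"grip":60},{"slide":[0,0,-45],"rot":[0,0,0],"grip":60},{"slide":[0,0,-45],"rot":[0,0,0],"grip":60},{"slide":[0,0,-35],"rot":[0,0,0],"grip":60},{"slide":[0,0,0],"rot":[0,0,0],"grip":60},{"slide":[0,0,0],"rot":[0,0,0],"grip":60}]'
python3 snap.py w4
python3 - <<'E'
from h import *
c=np.load("w4.npz");W=pts(c);P=c["P"];R=c["O"];print(P,R.round(3))
m=(np.hypot(W[...,0]-.4666,W[...,1]+.0847)<.03)&(W[...,2]>.07)&(W[...,2]<.085)
(u,v),r=cv2.minEnclosingCircle(np.argwhere(m)[:,::-1].astype(np.float32))
print(m.sum(),W[m].min(0),W[m].max(0),np.median(W[m],0),ray(c,u,v,.077))
E
```

```text
time: 9.65
tool_pos: [0.4665, -0.0849, 0.2673]
orientation: [[-0.913, 0.409, 0.001], [0.409, 0.913, -0.001], [-0.001, -0.001, -1.0]]
contact_force: [-0.9, 0.0, -0.6]
gripper_width: 0.0598
finger_force: 0.0
[ 0.46649796 -0.08494205  0.26728235] [[-0.913  0.409  0.001]
 [ 0.409  0.913 -0.001]
 [-0.001 -0.001 -1.   ]]
435 [ 0.4541488  -0.09668754  0.07522327] [ 0.47888488 -0.07217313  0.08019855] [ 0.46624402 -0.08448527  0.07721022] [ 0.46633631 -0.08447249  0.077     ]
```

Run:
```python
from h import *
for n in("scene0","side0","w1"):
    c=np.load(n+".npz");W=pts(c)
    for y in np.arange(-.35,.1,.05):
        print(n,round(y,2),[ (lambda z:round(float(z.max()),3) if len(z) else None)(W[(abs(W[...,0]-x)<.025)&(abs(W[...,1]-y)<.025)&(W[...,2]<.2)][:,2]) for x in (.6,.65,.7,.75,.8)])
```

```text
scene0 -0.35 [0.006, 0.008, 0.008, 0.097, 0.008]
scene0 -0.3 [0.082, 0.006, 0.009, 0.069, 0.006]
scene0 -0.25 [0.082, 0.004, 0.083, 0.067, 0.066]
scene0 -0.2 [0.014, 0.007, 0.085, 0.065, 0.065]
scene0 -0.15 [0.014, 0.006, 0.084, -0.784, 0.007]
scene0 -0.1 [0.126, 0.046, 0.083, 0.067, 0.066]
scene0 -0.05 [0.127, 0.048, 0.058, 0.003, 0.005]
scene0 -0.0 [0.006, 0.054, 0.088, 0.085, 0.083]
scene0 0.05 [0.007, 0.052, 0.08, 0.079, 0.08]
side0 -0.35 [0.004, 0.004, 0.003, 0.093, None]
side0 -0.3 [0.081, 0.003, 0.003, 0.064, None]
side0 -0.25 [0.079, 0.003, 0.08, 0.063, 0.064]
side0 -0.2 [0.012, 0.005, 0.081, 0.063, 0.064]
side0 -0.15 [0.011, 0.005, 0.081, None, None]
side0 -0.1 [0.124, 0.051, 0.082, 0.063, 0.063]
side0 -0.05 [0.125, 0.052, 0.08, 0.052, 0.054]
side0 -0.0 [0.003, 0.051, 0.085, 0.083, 0.082]
side0 0.05 [0.004, 0.05, 0.079, 0.081, 0.078]
w1 -0.35 [0.002, 0.003, None, None, None]
w1 -0.3 [0.079, None, None, None, None]
w1 -0.25 [0.002, 0.001, None, None, None]
w1 -0.2 [0.011, 0.001, None, None, None]
w1 -0.15 [0.012, 0.003, 0.04, None, None]
w1 -0.1 [0.124, 0.05, 0.082, 0.063, 0.011]
w1 -0.05 [0.125, 0.052, 0.056, 0.002, None]
w1 -0.0 [0.004, 0.05, 0.047, None, None]
w1 0.05 [0.004, 0.004, 0.004, None, None]
```

```bash
python3 -m creep '[{"slide":[-35,2,0],"rot":[0,0,0],"grip":50},{"slide":[-35,2,0],"rot":[0,0,0],"grip":50},{"slide":[-35,2,0],"rot":[0,0,0],"grip":50},{"slide":[-35,2,0],"rot":[0,0,0],"grip":50},{"slide":[-35,2,0],"rot":[0,0,0],"grip":50},{"slide":[-32,1,0],"rot":[0,0,0],"grip":50},{"slide":[0,0,0],"rot":[0,0,0],"grip":50},{"slide":[0,0,0],"rot":[0,0,0],"grip":50}]'
python3 snap.py w5
```

```text
time: 10.5
tool_pos: [0.6594, -0.1582, 0.2643]
orientation: [[-0.913, 0.407, -0.004], [0.407, 0.913, 0.001], [0.004, -0.0, -1.0]]
contact_force: [-0.3, 0.6, 0.4]
gripper_width: 0.0501
finger_force: 0.0
```

View pics/w5.png

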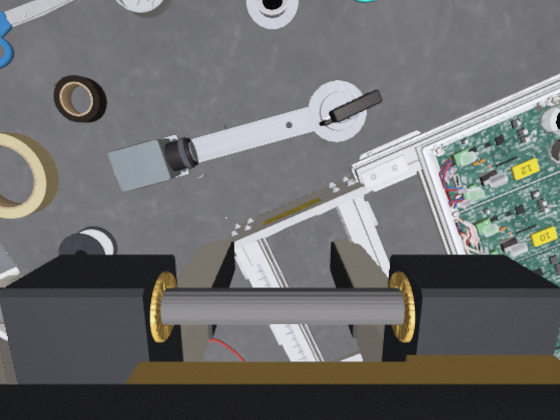

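The picture shows the foot disc centred at (337,112), the bar and the frame top at about (357,107), the lens at (190,153), the box at (140,165), and the cup with the standing cell at (272,5).

Run:
```python
from h import *
c=np.load("w5.npz");W=pts(c);im=c["image"]
print("cam",-c["R"].T@c["t"])
A0=np.array([.60,-.065])
d=np.hypot(W[...,0]-A0[0],W[...,1]-A0[1])
# grip bar top
m=(d<.06)&(W[...,2]>.108)&(W[...,2]<.135)
t=W[m];print("bar",m.sum(),np.percentile(t[:,2],[5,50,95]))
m2=m&(W[...,2]>.117);pt=np.argwhere(m2)[:,::-1].astype(np.float32)
r=cv2.minAreaRect(np.array([ray(c,u,v,.122)[:2]*1000 for u,v in pt],np.float32));print("bar rect mm",r)
# foot
m=(d<.06)&(W[...,2]>-.002)&(W[...,2]<.03)&(im.min(2)>140)
print("foot z pct",np.percentile(W[m][:,2],[2,10,25,50,75,90,98]))
for lo,hi in((.0,.012),(.012,.03)):
    q=W[m&(W[...,2]>lo)&(W[...,2]<hi)]
    if len(q)>20: print(lo,len(q),q.min(0),q.max(0),cv2.minEnclosingCircle((q[:,:2]*1000).astype(np.float32)))
# camera box top
m=(np.hypot(W[...,0]-.58,W[...,1]+.275)<.06)&(W[...,2]>.07)&(W[...,2]<.09)
pt=np.argwhere(m)[:,::-1];print("box",m.sum(),np.median(W[m][:,2]),cv2.minAreaRect(np.array([ray(c,u,v,.077)[:2]*1000 for u,v in pt],np.float32)))
# flat arm midline: bright px between foot and box
m=(im.min(2)>140)&(W[...,2]>-.003)&(W[...,2]<.02)
ys=[]
for y in np.arange(-.21,-.11,.01):
    q=W[m&(abs(W[...,1]-y)<.003)&(abs(W[...,0]-.59)<.05)]
    ys.append((y,q[:,0].min(),q[:,0].max(),np.median(q[:,2])))
ys=np.array(ys);print(ys.round(4))
print("line x=",np.polyfit(ys[:,0],(ys[:,1]+ys[:,2])/2,1))
```

```text
cam [ 0.59867337 -0.13170601  0.43145621]
bar 759 [0.11814781 0.12247049 0.12397223]
bar rect mm ((608.5494384765625, -64.06670379638672), (12.585054397583008, 44.30366897583008), 1.0325641632080078)
foot z pct [0.0058791  0.00816989 0.00931116 0.01141005 0.01477415 0.02483244
 0.02579583]
0.0 1529 [ 5.72765050e-01 -1.24711872e-01  2.04937781e-05] [ 0.64551336 -0.02923329  0.01199373] ((606.56494140625, -77.28205108642578), 50.43324661254883)
0.012 1205 [ 0.57707157 -0.11959495  0.01202175] [ 0.63897204 -0.03447985  0.02801998] ((607.91552734375, -76.71344757080078), 43.38987350463867)
box 2601 0.07721493259459582 ((575.6526489257812, -270.20233154296875), (82.92011260986328, 43.82822036743164), 80.88513946533203)
[[-0.21    0.57    0.6011  0.0085]
 [-0.2     0.571   0.6029  0.0087]
 [-0.19    0.5732  0.6043  0.0085]
 [-0.18    0.5745  0.6061  0.0087]
 [-0.17    0.5765  0.6079  0.0086]
 [-0.16    0.5782  0.6088  0.0085]
 [-0.15    0.5795  0.6111  0.0087]
 [-0.14    0.5808  0.6124  0.0086]
 [-0.13    0.5828  0.6137  0.0086]
 [-0.12    0.5844  0.6156  0.0086]]
line x= [0.16066535 0.61924307]
```

Axis is at (0.6087, -0.0645), agreed by the bar (12.6x44.3 mm), the foot and the arm line. The camera bearing is -99.1° and the cell bearing -172.0°, so the normal must stand at -135.5°. It rests at -179°, so the turn is about 43.4°.

```bash
python3 -m creep '[{"slide":[0,0,0],"rot":[0,0,8.12],"grip":50},{"slide":[0,0,0],"rot":[0,0,8.12],"grip":50},{"slide":[0,0,0],"rot":[0,0,8.12],"grip":50},{"slide":[0,0,0],"rot":[0,0,8.12],"grip":50},{"slide":[0,0,0],"rot":[0,0,8.12],"grip":50},{"slide":[0,0,0],"rot":[0,0,8.12],"grip":50},{"slide":[0,0,0],"rot":[0,0,8.12],"grip":50},{"slide":[0,0,0],"rot":[0,0,8.12],"grip":50},{"slide":[30,-16,0],"rot":[0,0,0],"grip":50},{"slide":[35,-19,0],"rot":[0,0,0],"grip":50},{"slide":[28,-15,0],"rot":[0,0,0],"grip":50},{"slide":[0,0,0],"rot":[0,0,0],"grip":50}]'
python3 -m creep '[{"slide":[0,0,40],"rot":[0,0,0],"grip":50},{"slide":[0,0,40],"rot":[0,0,0],"grip":50},{"slide":[0,0,20],"rot":[0,0,0],"grip":50},{"slide":[0,0,0],"rot":[0,0,0],"grip":50},{"slide":[0,0,0],"rot":[0,0,0],"grip":50},{"slide":[0,0,0],"rot":[0,0,0],"grip":50}]'
python3 - <<'E'
from cell import robot
from h import *
s=robot.state();R=np.array(s['orientation']);p=np.array(s['tool_pos'])
print(p,np.degrees(np.arctan2(R[1,1],R[0,1])),R.T@(np.array([.6087,-.0645,.093])-p)*1e3,s['joint_positions'])
E
```

```text
time: 11.75
tool_pos: [0.6054, -0.0616, 0.2676]
orientation: [[-0.023, 1.0, -0.001], [1.0, 0.023, 0.001], [0.001, -0.001, -1.0]]
contact_force: [0.4, 0.3, 0.6]
gripper_width: 0.0502
finger_force: 0.0
time: 12.35
tool_pos: [0.6091, -0.0668, 0.1685]
orientation: [[-0.017, 1.0, 0.002], [1.0, 0.017, -0.0], [-0.0, 0.002, -1.0]]
contact_force: [-0.3, -0.6, -0.2]
gripper_width: 0.0502
finger_force: 0.0
[ 0.60912397 -0.06676724  0.16852622] 0.9539266579281702 [ 2.2882441  -0.53034678 75.52491373] [ 0.33578451  0.56106013 -0.47311721  1.89241002  0.35634289  0.76956893
 -0.31730274]
```

```bash
python3 -m creep '[{"slide":[2.3,-0.5,25],"rot":[0,0,0],"grip":50},{"slide":[0,0,25],"rot":[0,0,0],"grip":50},{"slide":[0,0,18],"rot":[0,0,0],"grip":50},{"slide":[0,0,7],"rot":[0,0,0],"grip":50},{"slide":[0,0,0],"rot":[0,0,0],"grip":50},{"slide":[0,0,0],"rot":[0,0,0],"grip":30},{"slide":[0,0,0],"rot":[0,0,0],"grip":5},{"slide":[0,0,0],"rot":[0,0,0],"grip":5},{"slide":[0,0,0],"rot":[0,0,0],"grip":5},{"slide":[0,0,0],"rot":[0,0,0],"grip":5},{"slide":[0,0,0],"rot":[0,0,0],"grip":5},{"slide":[0,0,0],"rot":[0,0,0],"grip":5}]'
python3 -c "
from cell import robot;import math
s=robot.state();R=s['orientation'];print(math.degrees(math.atan2(R[1][1],R[0][1])),s['tool_pos'],s['wrist_torque'])"
```

```text
time: 13.55
tool_pos: [0.61, -0.0645, 0.0935]
orientation: [[-0.016, 1.0, 0.004], [1.0, 0.016, -0.0], [-0.0, 0.004, -1.0]]
contact_force: [3.6, -0.4, 6.2]
gripper_width: 0.0118
finger_force: 88.7
0.9427633790027901 [ 0.60996388 -0.06448933  0.09346022] [ 0.01050105 -0.29912413 -0.02156142]
```

```bash
python3 -m creep '[{"slide":[0,1,0],"rot":[0,0,0],"grip":5},{"slide":[0,0,0],"rot":[0,0,0],"grip":5}]'
python3 -m creep '[{"slide":[0,0,0],"rot":[0,0,-5],"grip":5},{"slide":[0,0,0],"rot":[0,0,-5],"grip":5},{"slide":[0,0,0],"rot":[0,0,0],"grip":5},{"slide":[0,0,0],"rot":[0,0,0],"grip":5}]'
python3 -c "
from cell import robot;import math
s=robot.state();R=s['orientation'];print(math.degrees(math.atan2(R[1][1],R[0][1])),s['tool_pos'],s['wrist_torque'])"
```

```text
time: 13.75
tool_pos: [0.61, -0.0645, 0.0935]
orientation: [[-0.016, 1.0, 0.002], [1.0, 0.016, -0.0], [-0.0, 0.002, -1.0]]
contact_force: [1.4, -0.9, 9.5]
gripper_width: 0.0116
finger_force: 88.9
time: 14.15
tool_pos: [0.6101, -0.0645, 0.0935]
orientation: [[-0.19, 0.982, 0.002], [0.982, 0.19, -0.0], [-0.001, 0.002, -1.0]]
contact_force: [0.5, -0.5, 10.3]
gripper_width: 0.0117
finger_force: 88.9
10.943564805145456 [ 0.61007595 -0.06449561  0.09345162] [ 0.01118788  0.28326147 -0.11661171]
```

```bash
python3 -m creep '[{"slide":[0,0,0],"rot":[0,0,-6],"grip":5},{"slide":[0,0,0],"rot":[0,0,-7],"grip":5},{"slide":[0,0,0],"rot":[0,0,-7],"grip":5},{"slide":[0,0,0],"rot":[0,0,-7],"grip":5},{"slide":[0,0,0],"rot":[0,0,-5],"grip":5},{"slide":[0,0,0],"rot":[0,0,-1.5],"grip":5},{"slide":[0,0,0],"rot":[0,0,0],"grip":5},{"slide":[0,0,0],"rot":[0,0,0],"grip":5},{"slide":[0,0,0],"rot":[0,0,0],"grip":5}]'
python3 snap.py w6;python3 - <<'E'
from cell import robot,cams
from h import *
s=robot.state();R=s['orientation'];print(np.degrees(np.arctan2(R[1][1],R[0][1])),s['tool_pos'],s['wrist_torque'])
a=cams.read_camera("scene");b=cams.read_camera("side");np.savez("side1.npz",**b);np.savez("scene1.npz",**a)
x=[cv2.resize(i["image"][v:v+100,u:u+130],(390,300),interpolation=cv2.INTER_CUBIC) for i,u,v in((a,250,150),(b,210,150))]
cv2.imwrite("pics/fin.png",np.vstack([np.hstack(x),np.hstack([cv2.resize(cv2.imread("pics/w6.png"),(390,292)),np.zeros((292,390,3),np.uint8)])]))
for n,i in(("scene",a),("side",b)):
    W=pts(i);m=(np.hypot(W[...,0]-.61,W[...,1]+.0645)<.036)&(W[...,2]>.036)&(W[...,2]<.078)
    q=W[m];v,_,_,_=np.linalg.svd((q[:,:2]-q[:,:2].mean(0)).T)[0],0,0,0
    print(n,m.sum(),q[:,:2].mean(0),np.degrees(np.arctan2(v[1,1],v[0,1])))
E
```

```text
time: 15.05
tool_pos: [0.6102, -0.0644, 0.0935]
orientation: [[-0.7, 0.714, 0.003], [0.714, 0.7, -0.0], [-0.002, 0.002, -1.0]]
contact_force: [1.0, -0.5, 9.3]
gripper_width: 0.0119
finger_force: 88.9
44.43612725573964 [ 0.61026486 -0.06440252  0.09345615] [-0.01920514  0.05753418 -0.04980231]
scene 208 [ 0.61046621 -0.06308171] 44.3997938330268
side 171 [ 0.6105718  -0.05829467] 45.42128206939975
```

View pics/fin.png

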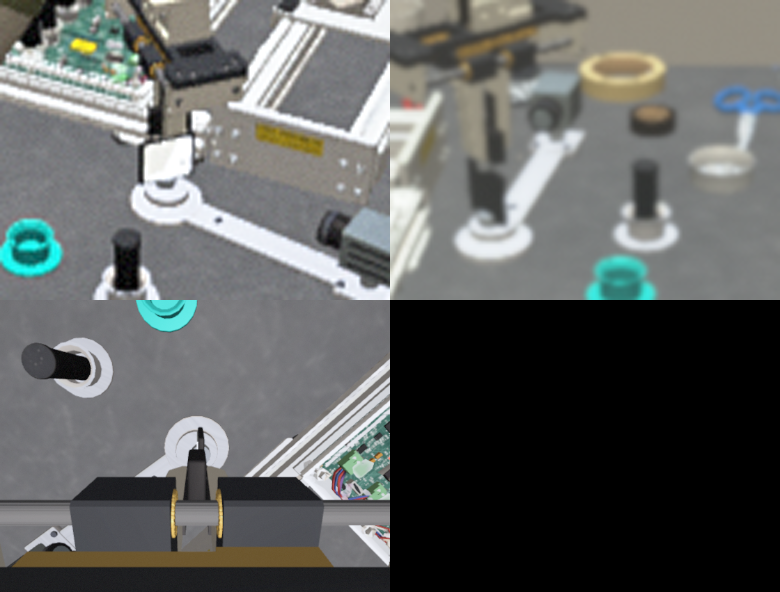

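The pictures show the cell upright in the metal cup and the gripper holding the bar. The mirror face measures 44.4° in the scene camera against the 44.4° wanted, so I'm handing in.

```bash
python3 -c "
from cell import close_job
print(close_job())"
```

```text
the job is handed in; nothing more can be done
None
```

The job is handed in: the cell stands upright and released in the metal cup, and the arm is holding the mirror turned about 43.5°, which by my measurements centres the cell in the camera's view (no verdict was returned).

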